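# Set the stay lug and hold the mesh hatch open for tacking

### The arm

A 7-joint arm with a two-finger parallel gripper is mounted at the origin on the work surface. World frame = base frame: x ahead of the robot, y to its left, z up, the work surface at z = 0. Lengths are in m, angles in rad, forces in N, time in s.
With the tool pointing down it reaches from about 0.425 to 0.875 m from the base axis. Payload 8.4 kg.
Tool frame: the origin (TCP) lies at the very end of the fingers, on their centre line; the grasp point (between the pads) lies 19 mm behind it; z points along the fingers, y is the line along which they close (so a half turn about z gives the same grasp; the last joint's range is limited). The gripper opens to 85 mm and grips with 20 to 120 N. Pads are 22 mm wide; open, the fingers measure 114 mm over their backs; the gripper's body (76 mm by 85 mm) begins 54 mm behind the grasp point. The pads swing forward as they close: fully open they stand 13 mm farther back than shut.
Start: joints at [1.049, 0.333, 0.04, 1.465, -0.013, 1.343, -0.059], TCP at [0.267, -0.593, 0.194] pointing down, gripper open.
Joint ranges: [-2.58, 2.58], [-0.38, 2.09], [-1.3, 1.39], [0.25, 2.4], [-1.5, 4.64], [0.08, 2.09], [-2.65, 2.65]. Speed limits (rad/s): [2.22, 2.22, 2.79, 2.79, 3.14, 3.14, 3.14].

### API

Orientations are given as a 3x3 rotation matrix whose columns are the frame's x, y, z axes.
In Python, from bench import manip gives the robot as it stands. The module is installed in compiled form; this text tells all that it offers.
- The arm moves only by the tool jog_arm, never from a script. Its argument "series" is a list that holds one entry, the list of rows, each a list of 5 numbers: the finger opening in mm, from 0 to 85.4, then the shift along the tool's x, y, z in mm, then the turn about the tool's z in degrees. A call has 1 to 20 rows; each row is the pose to reach, as a shift and turn from the pose commanded when the call began, along the tool's axes at that moment; what a row does not reach only later rows make up. A row lasts 1/12 s, in which the tool goes at most 41.7 mm and 7.16 degrees, less where a joint would pass 70% of its speed; a pose out of reach is approached as far as the arm can. A call with a gripper value outside its range is refused whole. The fingers move at their own pace and stop on an object; "newtons" is the grip in N (left out, the last holds). Time passes only in rows, so rows that repeat a pose let the fingers close. It gives the time, the measured TCP pose, the force, the opening and the grip force at its end, in the units of the state.
- manip.read_state(): the state, without advancing time (a new reading comes with each control period).
- manip.snapshot(name): name is "scene" or "top" or "wrist"; returns a dict with "frame" (480x640x3 uint8, blue, green, red), "camera_matrix" (3x3 intrinsics, pixels), "R" (3x3) and "t" (3): a world point X has camera coordinates R X + t; the wrist camera has in their place "hand_eye" (4x4, takes a point from camera to tool coordinates, whose origin is the TCP and whose axes are the flange's). Camera axes: x right, y down, z forward; pixel columns grow to the right and rows downward; lengths in m; the calibration is good to about 2 mm. The wrist camera is an equidistant fisheye: a pixel r from the principal point sees the ray r / f radians off the axis. A picture is of the moment at which its call begins: read the wrist's pose just before it. There is no depth.
- manip.close_job(): hands the job in; it is judged then, once.
Trained networks look in the newest picture that a camera, given by its name, has taken for a name from the list of things; names that differ only in an ending like _2 or _b are one class to them, and where a whole thing is asked for, a point or a joint stands for the part that bears it (a point fixed in the world has none). Each returns a list of dicts, best first, with "score" (0 to 1); they miss things now and then, are a little off and sometimes report something else, mostly with a low value. They report only what shows in the picture. A call takes as long as a camera call. They do not tell look-alikes from the thing itself.
- manip.spot_in(query, camera): "xyz" ([x, y, z] in m, in world coordinates, good to about 4 mm: the middle of the surface that is visible of it).
- manip.silhouettes(query, camera): "mask" (480x640 bool, what is visible of it).
The state is a dict: "clock": time; "joint_pos": joint angles; "qvel": joint speeds; "tau": joint torques, N m; "eef_pos": TCP position; "tcp_rot": TCP orientation; "wrist_force": force on the tool from outside, world axes, zero at the start; "moment": the same for the moment, N m; "width": finger opening in m; "grip_force": force on a finger pad.
Only numpy, scipy, OpenCV 4.12 (cv2) and the standard library are available. Lean on these libraries where they do the work, as an engineer would, in place of code of your own. Each camera call takes 0.05 s, during which the arm holds its last target. There are 200 camera calls.

### The job

Get the belt guard ready for me to tack: stand the loose stay lug on the bare side rail, midway between the two chalk lines, with its long foot along the rail, setting it down rather than dropping it, and let it go. Then lift the mesh hatch by its yellow handle and hold it 50 degrees open; finish still holding it there, since it falls shut if you let go, and I will fit the stay. Leave everything else on the bench as it lies.

Things in the scene. Friction and masses are not known exactly. Their poses are not given: they have to be found in the camera images.
- lug: Loose lug of bright steel, 0.15 kg, standing on the bench: foot 44 (x) x 24 (y) x 6 mm high, and on its middle an upright plate 30 mm wide (x), 10 mm thick (y), its round top 48 mm above the underside, with a black eye along y. Origin: centre of the underside, z up. The same turned half round. Pinch the plate across its thickness.
- mark: Place for the lug: midway between two white chalk lines across the top of one side rail of the guard (left or right). Lines 6 mm wide, 52 mm apart inside, running on down the rail's faces. Origin: on the rail's top face (90 mm above the bench), in the middle of its 25 mm width; x runs along the rail, z up.
- welded_lug: The other lug, the same shape, already welded to the other side rail, straight across from the chalk lines. Fixed.
- guard_frame: Belt guard, clamped down (fixed): box 280 (x) x 300 (y) x 90 mm high of dark 25 mm square tube with sheet skirts, closed on top by the mesh hatch. Origin: on the bench under its middle; x points to the hinge side. Side rails run along x, middles at y = +-137.5 mm, tops 90 mm up; the hatch lies between them, flush. Two bench clamps reach 90 mm beyond its +x side.
- hatch_handle: Yellow D handle on the middle of the hatch's front bar, turning with the hatch. Origin: middle of its round grip bar, 12 mm thick, 110 mm long along its y axis, a leg at each end. With the hatch shut the bar is 140 mm above the bench, 50 mm clear above the hatch, 214 mm in front of (-x) and 46 mm above the hinge line. The bar can turn between pinching pads.
- hatch_hinge (a point): Middle of the hatch's hinge line, on the rear rail, 115 mm along +x from the frame's middle and 94 mm above the bench. The hinge line runs along the frame's y axis.
- hatch (a joint): Opening angle of the mesh hatch in rad: 0 shut (flush); grows as its front edge and handle rise and swing back towards the hinge; 50 degrees is 0.873. A steel-barred mesh panel 224 x 244 mm, about 0.8 kg, on a free hinge without spring or catch: it falls shut by its weight; lifting takes about 4 N at the handle.
- stay_a: Flat steel stay bar 190 x 20 x 5 mm lying on the bench, waiting to be fitted. Origin: middle of the underside. Leave alone.
- stay_b: Second stay bar, the same. Leave alone.
- magnet_square: Arrow-shaped welding magnet, red faces, about 85 x 91 x 20 mm, lying flat. Origin: underside, at its black eye. Leave alone.
- hammer: Hammer, flat steel handle with a black grip, 245 mm long over all, round head 65 x 38 mm, lying flat. Origin: underside, near the head; the handle runs to its -x. Leave alone.
- pliers: Pliers with red handles, 180 mm long, 16 mm high, lying flat. Origin: underside of the pivot. Leave alone.
- cutters: Side cutters with yellow and black handles, 160 mm long, 16 mm high, lying flat. Origin: underside of the pivot. Leave alone.
- spray_can: White spray can with a blue band and a red cap, 60 mm across, 165 mm tall, upright. Origin: centre of the underside. Leave alone.
Things that resemble listed ones, but are neither listed nor needed, are in the scene too. What is shaped like the lug but purple is not meant.

How it is judged:
By the outcome, as a careful person would: the job done as asked, in the order asked, and still so for the second after the job is handed in, while the arm keeps its last pose, push and grip.
It also fails if it takes over 61 s, if anything falls off the work surface, if the arm or the gripper's body presses on something with over 40 N, if the wrist force passes 120 N, or if a joint passes its speed limit or range.

## Working session

There is one attempt and no reset: what is moved stays moved. The work goes in short steps, Python scripts to look and compute and a tool call to move; the robot and the scene stay as the last step left them, time stands still between calls to the robot, and variables do not carry over. Pictures are saved under pics/ and viewed, at most 10 in all, crops included, and the job is handed in when it is done.

Besides the shell and the picture viewer there is one more tool, called after "Emit:" in YAML: its name, and indented under it one key for each argument. jog_arm: Moves the arm, as the interface text tells. Its arguments: {"type":"object","properties":{"series":{"type":"array"},"newtons":{"type":"number"}},"required":["series"]}

```bash
mkdir -p pics; cat > h.py <<'E'
import numpy as np, cv2
from bench import manip
def snap(cam,name=None):
    s=manip.snapshot(cam)
    if name: cv2.imwrite(f'pics/{name}.png',s['frame'])
    return s
def ray(s,u,v):
    K=s['camera_matrix'];d=s['R'].T@np.linalg.solve(K,[u,v,1]);return -s['R'].T@s['t'],d
def atz(s,u,v,z):
    o,d=ray(s,u,v);return o+d*(z-o[2])/d[2]
def proj(s,X):
    c=np.asarray(s['R'])@X+s['t'];p=s['camera_matrix']@c;return p[:2]/p[2]
E
python3 - <<'E'
from h import *
np.set_printoptions(precision=4,suppress=True)
st=manip.read_state();print(st['eef_pos'],st['tcp_rot'],st['clock'])
for c in ['scene','top']:
    s=snap(c,c)
    print(c,-np.array(s['R']).T@s['t'])
    for q in ['lug','mark','welded_lug','guard_frame','hatch_handle','hatch_hinge','hatch','spray_can','hammer','stay_a']:
        try:
            for r in manip.spot_in(q,c)[:4]: print(q,round(r['score'],2),np.array(r['xyz']),proj(s,np.array(r['xyz'])).round())
        except Exception as e: print(q,e)
E
```

```text
[ 0.2665 -0.5923  0.1931] [[ 0.9119  0.4104 -0.0008]
 [ 0.4104 -0.9119  0.0015]
 [-0.0001 -0.0017 -1.    ]] 0.0
scene [1.0502 0.5724 0.8963]
lug 0.59 [0.4752 0.2633 0.0182] [419. 303.]
lug 0.57 [0.4807 0.3628 0.0043] [451. 334.]
lug 0.45 [0.3856 0.3609 0.0052] [474. 310.]
mark 0.7 [ 0.5802 -0.524   0.0134] [208. 176.]
welded_lug 0.81 [0.5966 0.0947 0.1065] [335. 267.]
guard_frame 0.88 [ 0.6269 -0.0002  0.0876] [299. 257.]
hatch_hinge 0.83 [0.6234 0.0005 0.0837] [301. 257.]
hatch 0.71 [ 0.5816 -0.0353  0.0916] [304. 239.]
hatch 0.59 [ 0.6235 -0.001   0.0807] [300. 258.]
hatch 0.18 [ 0.6872 -0.4489  0.0267] [190. 199.]
spray_can 0.85 [0.7066 0.3797 0.1234] [397. 378.]
hammer 0.66 [ 0.687  -0.4493  0.0276] [190. 199.]
stay_a 0.98 [0.4462 0.4917 0.0069] [509. 362.]
top [0.4854 0.02   1.4281]
lug 0.46 [0.4752 0.3598 0.0059] [196. 270.]
welded_lug 0.44 [0.5975 0.0887 0.0945] [285. 223.]
guard_frame 0.7 [ 0.595  -0.05    0.0909] [335. 223.]
hatch_handle 0.68 [ 0.4815 -0.0457  0.1413] [335. 264.]
hatch 0.69 [ 0.5823 -0.0465  0.0872] [334. 228.]
spray_can 0.66 [0.6834 0.363  0.1327] [182. 193.]
hammer 0.77 [ 0.6873 -0.4796  0.0289] [480. 190.]
stay_a 0.95 [0.4362 0.5534 0.0052] [131. 284.]
stay_a 0.56 [0.4371 0.4806 0.0045] [155. 284.]
```

View pics/scene.png

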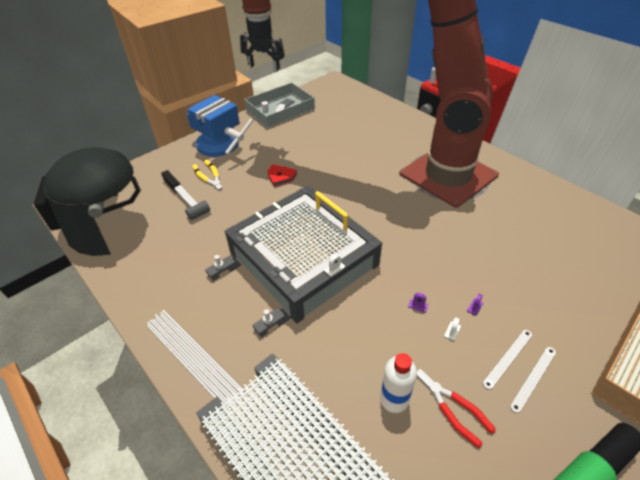

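View pics/top.png

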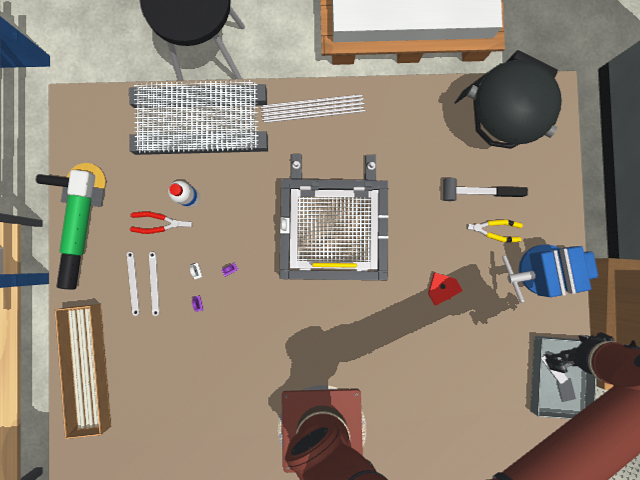

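Candidates for the lug are bright steel at top (196,270) and scene (453,328), purple at top (230,268) and (197,303), and the welded one at top (285,225). I choose the steel one. The chalk lines are on the right rail (-y) at top (383,215) and (383,237). Next is one close crop with both, as ortho-rectified views.

```bash
python3 - <<'E'
from h import *
np.set_printoptions(precision=4,suppress=True)
s=snap('top'); c=snap('scene')
def ortho(s,x0,x1,y0,y1,z,ppm):  # col -> -y, row -> -x ; px = ppm px/m
    w=int((y1-y0)*ppm);h=int((x1-x0)*ppm)
    src=np.float32([[0,0],[w,0],[w,h],[0,h]])
    wp=[(x1,y1),(x1,y0),(x0,y0),(x0,y1)]
    dst=np.float32([proj(s,np.array([a,b,z])) for a,b in wp])
    return cv2.warpPerspective(s['frame'],cv2.getPerspectiveTransform(dst,src),(w,h),flags=cv2.INTER_CUBIC)
# left col: lug ortho at z=0 (top cam, scene cam) 0.12x0.12 at 2500; right: frame at z=.09
A=ortho(s,.41,.53,.30,.42,0.006,2400);B=ortho(c,.41,.53,.30,.42,0.006,2400)
F=ortho(s,.41,.76,-.225,.125,0.09,1500)
im=np.zeros((588,800,3),np.uint8);im[:288,:288]=A[:288,:288];im[296:584,:288]=B[:288,:288]
im[:525,:0+0]=0
F=F[:525,:525][:, :505];im[:525,295:800]=F
cv2.imwrite('pics/crop.png',im)
for q,cam in [('lug','top'),('lug','scene')]:
    for r in manip.silhouettes(q,cam)[:3]:
        m=r['mask'];f=(s if cam=='top' else c)['frame'];v,u=np.nonzero(m)
        print(cam,round(r['score'],2),m.sum(),u.mean(),v.mean(),f[m].mean(0).round(),cv2.minAreaRect(np.float32(np.c_[u,v])))
E
```

```text
top 0.6 146 196.54794520547946 302.97945205479454 [148.  69. 123.] ((196.2799835205078, 303.0400085449219), (15.920805931091309, 9.838700294494629), 79.69515228271484)
top 0.44 148 195.28378378378378 270.43918918918916 [190. 193. 192.] ((195.0, 270.5), (15.495159149169922, 10.435516357421875), 71.56504821777344)
scene 0.71 199 475.96984924623115 305.15577889447235 [140.  75. 128.] ((477.15386962890625, 304.26922607421875), (11.094003677368164, 21.35595703125), 33.6900634765625)
scene 0.68 282 419.0531914893617 301.7659574468085 [128.  70. 117.] ((419.6500244140625, 301.0500183105469), (18.973661422729492, 17.39252281188965), 18.43494987487793)
scene 0.54 240 331.96666666666664 207.07083333333333 [ 72. 186. 211.] ((332.3884582519531, 209.85768127441406), (43.765201568603516, 14.383752822875977), 37.87498474121094)
```

View pics/crop.png

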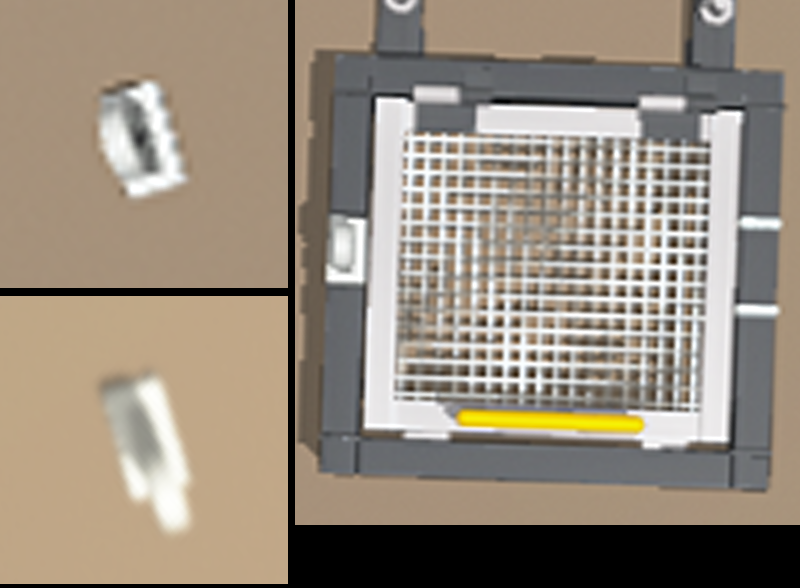

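The crop shows one bright steel lug: foot corners about (100,93), (155,80), (187,182) and (130,197), so centre ≈ (0.4725, 0.360) and yaw ≈ 17°. The foot measures about 44 mm, as it should. The frame's centre is about (0.579, -0.046) with yaw -2.3°. The chalk lines, at rows 223 and 310, are 58 mm apart centre to centre, which also fits. I move over the mark first and look with the wrist camera.

Emit:
jog_arm:
  series:
    - [[85, 437, -255, -87, 7], [85, 437, -255, -87, 7], [85, 437, -255, -87, 7], [85, 437, -255, -87, 7], [85, 437, -255, -87, 7], [85, 437, -255, -87, 7], [85, 437, -255, -87, 7], [85, 437, -255, -87, 7], [85, 437, -255, -87, 7], [85, 437, -255, -87, 7], [85, 437, -255, -87, 7], [85, 437, -255, -87, 7], [85, 437, -255, -87, 7], [85, 437, -255, -87, 7], [85, 437, -255, -87, 7], [85, 437, -255, -87, 7]]

```text
clock: 2.63
eef_pos: [0.5599, -0.1822, 0.2808]
tcp_rot: [[0.956, 0.295, -0.001], [0.295, -0.956, -0.001], [-0.001, 0.0, -1.0]]
wrist_force: [0.5, -0.6, -0.1]
width: 0.0848
grip_force: 0.0
```

```bash
cat >> h.py <<'E'
def wsnap(name=None):
    st=manip.read_state();s=manip.snapshot('wrist')
    if name: cv2.imwrite(f'pics/{name}.png',s['frame'])
    T=np.eye(4);T[:3,:3]=st['tcp_rot'];T[:3,3]=st['eef_pos'];s['T']=T@np.array(s['hand_eye']);return s,st
def wproj(s,X):
    c=np.linalg.inv(s['T'])@np.r_[X,1];K=s['camera_matrix'];r=np.hypot(c[0],c[1]);th=np.arctan2(r,c[2])
    k=th/r if r>1e-9 else 0;return np.array([K[0,0]*c[0]*k+K[0,2],K[1,1]*c[1]*k+K[1,2]])
def worth(s,cx,cy,hw,hh,z,ppm):  # ortho from wrist: col->-y,row->-x
    W,H=int(2*hh*ppm),int(2*hw*ppm)
    m=np.array([[wproj(s,[cx+hw-(i+.5)/ppm,cy+hh-(j+.5)/ppm,z]) for j in range(W)] for i in range(H)],np.float32)
    return cv2.remap(s['frame'],m[...,0],m[...,1],cv2.INTER_LINEAR)
E
python3 - <<'E'
from h import *
np.set_printoptions(precision=4,suppress=True)
s,st=wsnap('w1');print(st['clock'],st['eef_pos'],st['tcp_rot'],s['camera_matrix'][0])
o=worth(s,.58,-.12,.1,.13,.09,2000);cv2.imwrite('pics/w1o.png',o)
im=np.zeros((400+0,520,3),np.uint8)
cv2.imwrite('pics/w1both.png',np.hstack([cv2.resize(s['frame'],(280,210)),o[:210*0+400,:][:210]])) if 0 else None
E
```

```text
2.6333 [ 0.5599 -0.1822  0.2808] [[ 0.9556  0.2947 -0.0007]
 [ 0.2947 -0.9556 -0.0005]
 [-0.0008  0.0003 -1.    ]] [371.6483   0.     318.01  ]
```

View pics/w1o.png

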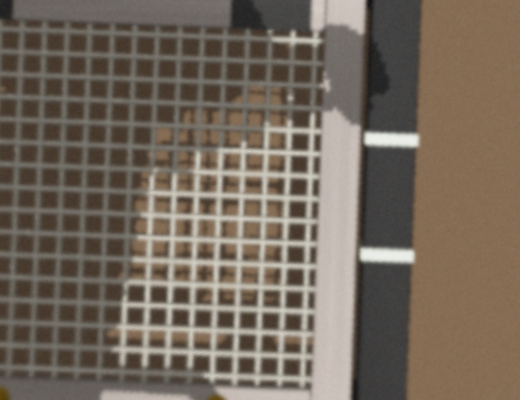

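The wrist ortho shows the chalk lines at rows 139 and 256 and the rail middle near column 390, so the mark is at about (0.5813, -0.1848). That agrees with the top camera to about 1 mm. Next I go above the lug.

Emit:
jog_arm:
  series:
    - [[85, 76, -544, 0, 0], [85, 76, -544, 0, 0], [85, 76, -544, 0, 0], [85, 76, -544, 0, 0], [85, 76, -544, 0, 0], [85, 76, -544, 0, 0], [85, 76, -544, 0, 0], [85, 76, -544, 0, 0], [85, 76, -544, 80, 0], [85, 76, -544, 80, 0], [85, 76, -544, 80, 0], [85, 76, -544, 80, 0], [85, 76, -544, 80, 0], [85, 76, -544, 80, 0], [85, 76, -544, 80, 0], [85, 76, -544, 80, 0], [85, 76, -544, 80, 0], [85, 76, -544, 80, 0]]

```text
clock: 4.18
eef_pos: [0.4735, 0.3592, 0.2015]
tcp_rot: [[0.956, 0.293, 0.001], [0.293, -0.956, -0.001], [0.001, 0.001, -1.0]]
wrist_force: [-0.3, -1.5, -0.8]
width: 0.085
grip_force: 0.0
```

```bash
python3 - <<'E'
from h import *
np.set_printoptions(precision=4,suppress=True)
s,st=wsnap('w2');print(st['clock'],st['eef_pos'],st['tcp_rot'],s['T'])
a=worth(s,.4725,.36,.05,.05,.006,4000);b=worth(s,.4725,.36,.05,.05,.048,4000)
cv2.imwrite('pics/w2o.png',np.hstack([a,b]))
E
```

```text
4.1833 [0.4735 0.3592 0.2015] [[ 0.9561  0.293   0.0011]
 [ 0.293  -0.9561 -0.0005]
 [ 0.0009  0.0008 -1.    ]] [[ 0.2929 -0.9171 -0.2704  0.5403]
 [-0.9561 -0.2803 -0.0851  0.3808]
 [ 0.0023  0.2835 -0.959   0.3802]
 [ 0.      0.      0.      1.    ]]
```

View pics/w2o.png

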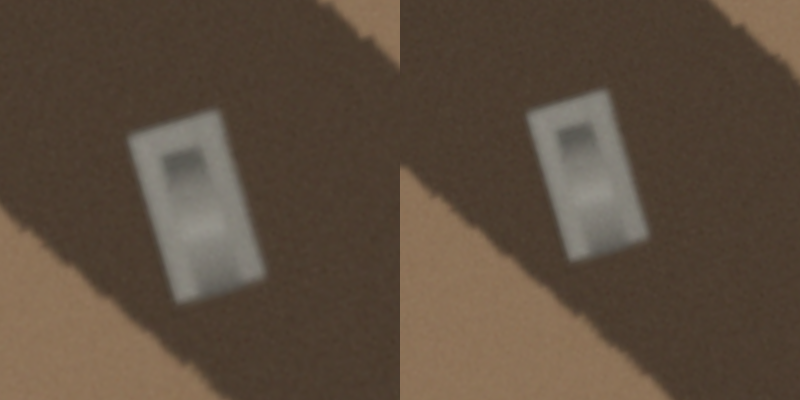

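The foot's corners give centre (0.471, 0.3605) and yaw 15.8°. The size checks at 43 x 23.5 mm. I descend and grip.

Emit:
jog_arm:
  series:
    - [[50, -2, -2, 40, 1.2], [50, -2, -2, 80, 1.2], [50, -2, -2, 120, 1.2], [50, -2, -2, 150, 1.2], [50, -2, -2, 170, 1.2], [50, -2, -2, 180, 1.2], [50, -2, -2, 188, 1.2], [50, -2, -2, 189, 1.2], [50, -2, -2, 189, 1.2], [5, -2, -2, 189, 1.2], [5, -2, -2, 189, 1.2], [5, -2, -2, 189, 1.2], [5, -2, -2, 189, 1.2], [5, -2, -2, 189, 1.2], [5, -2, -2, 189, 1.2], [5, -2, -2, 189, 1.2], [5, -2, -2, 189, 1.2]]
  newtons: 40

```text
clock: 5.65
eef_pos: [0.4695, 0.3625, 0.012]
tcp_rot: [[0.961, 0.276, -0.0], [0.276, -0.961, -0.0], [-0.0, 0.0, -1.0]]
wrist_force: [-0.5, -0.4, -0.8]
width: 0.0048
grip_force: 0.0
```

The fingers closed on nothing, so I look.

```bash
python3 - <<'E'
from h import *
s,st=wsnap('w3');print(st['eef_pos'],st['width'])
c=snap('scene')['frame'][250:370,370:530]
cv2.imwrite('pics/w3c.png',np.hstack([cv2.resize(s['frame'],(500,375)),cv2.resize(c,(300,375))]))
E
```

```text
[0.46954492 0.36251692 0.01202034] 0.004754119941389408
```

View pics/w3c.png

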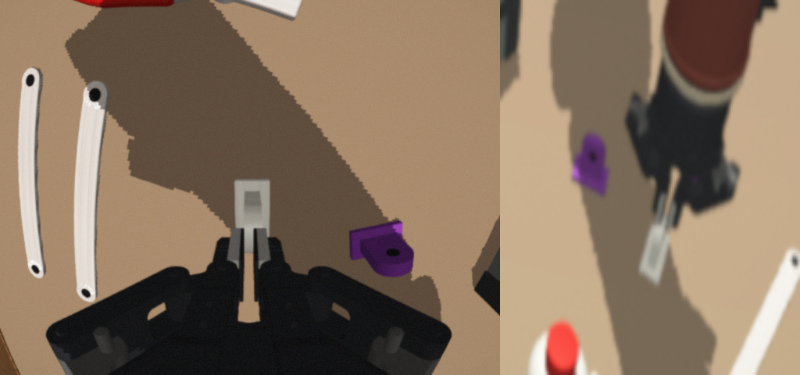

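Emit:
jog_arm:
  series:
    - [[25, 0, 0, 0, 0], [40, 0, 0, 0, 0], [40, 0, 0, 0, 0], [40, 0, 0, 0, 0], [40, 0, 0, -30, 0], [40, 0, 0, -70, 0], [85, 0, 0, -110, 0], [85, 0, 0, -150, 0], [85, 0, 0, -150, 0], [85, 0, 0, -150, 0], [85, 0, 0, -150, 0]]

```text
clock: 6.67
eef_pos: [0.4696, 0.3623, 0.1618]
tcp_rot: [[0.961, 0.276, 0.0], [0.276, -0.961, -0.0], [0.0, 0.0, -1.0]]
wrist_force: [0.3, 0.3, -0.5]
width: 0.0848
grip_force: 0.0
```

```bash
python3 - <<'E'
from h import *
np.set_printoptions(precision=4,suppress=True)
s,st=wsnap('w4');print(st['clock'],st['eef_pos'],st['tcp_rot'])
a=worth(s,.4725,.36,.05,.05,.006,4000)
t=snap('top');
w=400
src=np.float32([[0,0],[w,0],[w,w],[0,w]])
dst=np.float32([proj(t,np.array([x,y,.006])) for x,y in [(.5225,.41),(.5225,.31),(.4225,.31),(.4225,.41)]])
b=cv2.warpPerspective(t['frame'],cv2.getPerspectiveTransform(dst,src),(w,w),flags=cv2.INTER_CUBIC)
cv2.imwrite('pics/w4o.png',np.hstack([a,b]))
E
```

```text
6.6667 [0.4696 0.3623 0.1618] [[ 0.9612  0.2758  0.0003]
 [ 0.2758 -0.9612 -0.0002]
 [ 0.0002  0.0003 -1.    ]]
```

View pics/w4o.png

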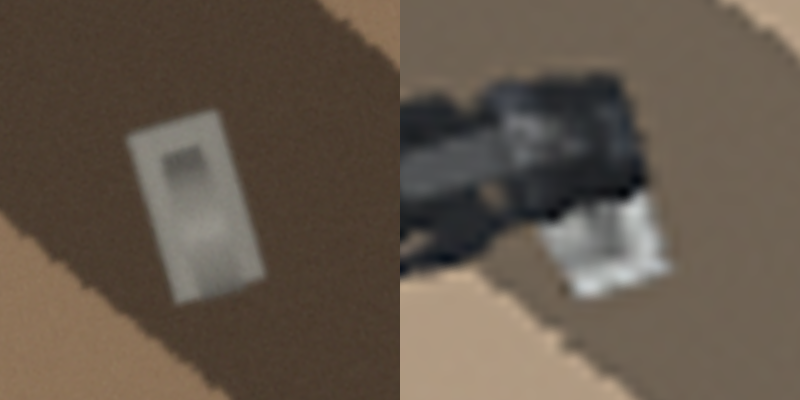

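```bash
python3 - <<'E'
from h import *
np.set_printoptions(precision=3,suppress=True)
s=manip.snapshot('wrist');c=manip.snapshot('scene')
T0=np.eye(4);T0[:3,:3]=np.array([[.961,.276,0],[.276,-.961,0],[0,0,-1.]]);T0[:3,3]=[.4695,.3625,.012]
s['T']=T0@np.array(s['hand_eye']);print(s['hand_eye'])
for n,X in [('tcp',[.4695,.3625,.012]),('grasp',[.4695,.3625,.031]),('lugfoot',[.471,.3605,.006]),('top',[.471,.3605,.048]),('foot+x',[.471+.0212,.3605+.006,.006]),('foot-x',[.471-.0212,.3605-.006,.006])]:
    print(n,'w3 disp',wproj(s,np.array(X))*500/640,'scene',proj(c,np.array(X)))
# zoomed original scene + now
w=cv2.imread('pics/w3.png')
n=c['frame'][270:360,400:520]
o=cv2.imread('pics/scene.png')[270:360,400:520]
cv2.imwrite('pics/z.png',np.hstack([cv2.resize(w[200:400,220:420],(400,400)),cv2.resize(o,(400,300)).copy() if 0 else cv2.resize(o,(400,400))]))
E
```

```text
[[-0.    -0.959 -0.284  0.07 ]
 [ 1.    -0.001  0.001 -0.001]
 [-0.001 -0.284  0.959 -0.179]
 [ 0.     0.     0.     1.   ]]
tcp w3 disp [249.464 216.1  ] scene [454.171 329.574]
grasp w3 disp [249.615 227.674] scene [455.827 325.083]
lugfoot w3 disp [252.865 211.646] scene [452.554 330.801]
top w3 disp [254.073 238.707] scene [456.209 320.792]
foot+x w3 disp [253.141 180.175] scene [449.134 337.942]
foot-x w3 disp [252.577 240.755] scene [455.889 323.836]
```

View pics/z.png

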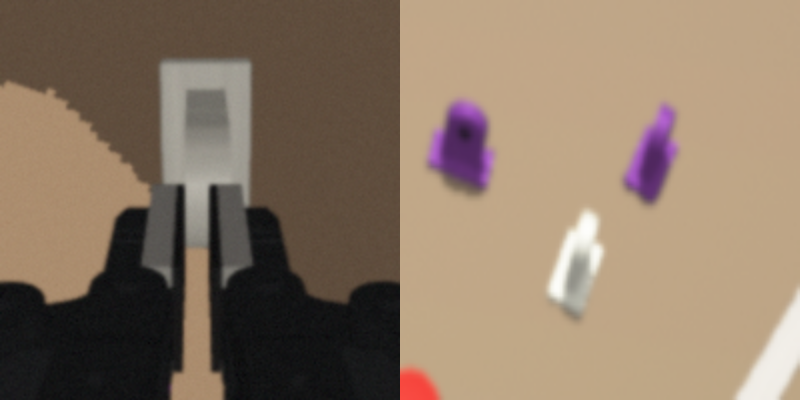

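The right half is the initial scene view. In the left half the pad tips appear at crop row 185, with the plate passing beneath and behind them, so they look as if they closed above the lug. I'll work that out in numbers.

```bash
python3 - <<'E'
from h import *
np.set_printoptions(precision=3,suppress=True)
s=manip.snapshot('wrist');s['T']=np.array(s['hand_eye'])
for x in (.011,0,-.011):
  for z in (0,-.013,-.019,-.03,-.04,-.05):
    p=[(wproj(s,np.array([x,y,z]))-[220,200])*2 for y in(-.0024,.0024)]
    print(x,z,p[0],p[1])
st=manip.read_state();print(st['eef_pos'],st['joint_pos'])
E
```

```text
0.011 0 [189.195 112.788] [208.147 112.775]
0.011 -0.013 [188.796 130.077] [209.079 130.061]
0.011 -0.019 [188.594 138.895] [209.552 138.878]
0.011 -0.03 [188.188 156.67 ] [210.504 156.649]
0.011 -0.04 [187.773 174.92 ] [211.476 174.894]
0.011 -0.05 [187.307 195.537] [212.57  195.506]
0 0 [189.327 153.221] [207.929 153.205]
0 -0.013 [188.952 172.872] [208.815 172.852]
0 -0.019 [188.762 182.852] [209.263 182.831]
0 -0.03 [188.384 202.878] [210.16  202.852]
0 -0.04 [188.001 223.307] [211.07  223.275]
0 -0.05 [187.575 246.22 ] [212.085 246.183]
-0.011 0 [189.466 191.997] [207.697 191.978]
-0.011 -0.013 [189.115 213.676] [208.536 213.653]
-0.011 -0.019 [188.939 224.637] [208.959 224.612]
-0.011 -0.03 [188.589 246.524] [209.799 246.494]
-0.011 -0.04 [188.238 268.703] [210.646 268.667]
-0.011 -0.05 [187.849 293.395] [211.584 293.353]
[0.469 0.362 0.161] [-0.18   0.31  -0.671  1.625  0.199  1.279 -2.176]
```

Both the row (185) and the gap width (25 px) put the pad tips about 45 mm behind the reported TCP, and the scene view agrees. The fingers therefore closed just above the lug. I go down in small steps and watch the force.

Emit:
jog_arm:
  series:
    - [[50, 1, 2, 40, 0], [50, 1, 2, 80, 0], [50, 1, 2, 115, 0], [50, 1, 2, 135, 0], [50, 1, 2, 148, 0], [50, 1, 2, 152, 0], [50, 1, 2, 156, 0], [50, 1, 2, 156, 0], [50, 1, 2, 156, 0]]

```text
clock: 7.67
eef_pos: [0.4718, 0.3616, 0.0073]
tcp_rot: [[0.961, 0.276, 0.002], [0.276, -0.961, 0.001], [0.002, -0.001, -1.0]]
wrist_force: [0.1, 0.0, 1.2]
width: 0.0499
grip_force: 0.0
```

Emit:
jog_arm:
  series:
    - [[50, 0, 0, 2, 0], [50, 0, 0, 4, 0], [50, 0, 0, 4, 0], [50, 0, 0, 4, 0]]

```text
clock: 8.0
eef_pos: [0.4712, 0.3609, 0.0023]
tcp_rot: [[0.961, 0.276, 0.0], [0.276, -0.961, 0.0], [0.0, 0.0, -1.0]]
wrist_force: [-1.1, 0.7, -0.6]
width: 0.0504
grip_force: 0.0
```

Emit:
jog_arm:
  series:
    - [[50, 0, 0, 2, 0], [50, 0, 0, 4, 0], [50, 0, 0, 4, 0], [50, 0, 0, 4, 0]]

```text
clock: 8.33
eef_pos: [0.471, 0.3608, -0.0022]
tcp_rot: [[0.961, 0.276, -0.0], [0.276, -0.961, -0.0], [-0.0, 0.0, -1.0]]
wrist_force: [-0.7, 1.0, 0.0]
width: 0.0501
grip_force: 0.0
```

Emit:
jog_arm:
  series:
    - [[50, 0, 0, 2, 0], [50, 0, 0, 4, 0], [50, 0, 0, 4, 0], [50, 0, 0, 4, 0]]

```text
clock: 8.67
eef_pos: [0.471, 0.3608, -0.0062]
tcp_rot: [[0.961, 0.276, -0.0], [0.276, -0.961, -0.0], [-0.0, 0.0, -1.0]]
wrist_force: [0.7, -0.6, -1.0]
width: 0.05
grip_force: 0.0
```

Emit:
jog_arm:
  series:
    - [[50, 0, 0, 2, 0], [50, 0, 0, 4, 0], [50, 0, 0, 4, 0], [50, 0, 0, 4, 0]]

```text
clock: 9.0
eef_pos: [0.471, 0.3608, -0.0101]
tcp_rot: [[0.961, 0.276, -0.0], [0.276, -0.961, -0.0], [-0.0, 0.0, -1.0]]
wrist_force: [0.1, -0.2, 0.9]
width: 0.0501
grip_force: 0.0
```

Emit:
jog_arm:
  series:
    - [[50, 0, 0, 2, 0], [50, 0, 0, 4, 0], [50, 0, 0, 4, 0], [50, 0, 0, 4, 0]]

```text
clock: 9.33
eef_pos: [0.471, 0.3608, -0.0141]
tcp_rot: [[0.961, 0.276, -0.0], [0.276, -0.961, -0.0], [-0.0, 0.0, -1.0]]
wrist_force: [0.4, -0.8, 0.0]
width: 0.05
grip_force: 0.0
```

```bash
python3 - <<'E'
from h import *
s,st=wsnap('w5');print(st['clock'],st['eef_pos'],st['wrist_force'])
c=snap('scene')['frame'][280:350,400:500]
cv2.imwrite('pics/w5c.png',np.hstack([cv2.resize(s['frame'][180:400,180:460],(500,393)),cv2.resize(c,(300,393))]))
E
```

```text
9.3333 [ 0.47098925  0.36078182 -0.01414978] [ 0.35812375 -0.75186427  0.01143132]
```

View pics/w5c.png

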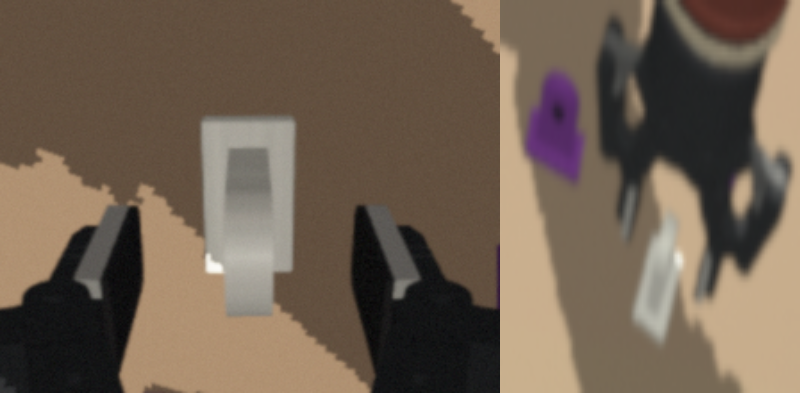

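The fingers straddle the plate symmetrically (inner edges at 140 and 353, plate middle at 249), still high up. I solve for the tip offset from the known 50 mm gap.

```bash
python3 - <<'E'
from h import *
from scipy.optimize import fsolve
s=manip.snapshot('wrist');s['T']=np.array(s['hand_eye']);k=280/500
def f(p,row,gap):
    a,b=[wproj(s,np.array([p[0],y,p[1]])) for y in(-.025,.025)]
    return [abs(b[0]-a[0])-gap*k,(a[1]+b[1])/2-(180+row*220/393)]
for row,gap in [(207,213),(207,219),(207,207)]: print(row,gap,fsolve(f,[0,-.04],(row,gap)).round(4))
# shut case, crop 2x at (220,200)
def g(p,row,gap):
    a,b=[wproj(s,np.array([p[0],y,p[1]])) for y in(-.0024,.0024)]
    return [abs(b[0]-a[0])-gap/2,(a[1]+b[1])/2-(200+row/2)]
print(fsolve(g,[0,-.04],(185,25)).round(4))
E
```

```text
207 213 [ 0.006  -0.0377]
207 219 [ 0.0078 -0.0416]
207 207 [ 0.0041 -0.0336]
[ 0.0123 -0.0479]
```

The tips lie about 43 mm behind the reported TCP at small openings. I lower 14 mm more and close.

Emit:
jog_arm:
  series:
    - [[50, 0, 0, 4, 0], [50, 0, 0, 8, 0], [50, 0, 0, 8, 0], [50, 0, 0, 8, 0]]

```text
clock: 9.82
eef_pos: [0.4708, 0.3606, -0.0224]
tcp_rot: [[0.961, 0.276, -0.001], [0.276, -0.961, -0.0], [-0.001, 0.0, -1.0]]
wrist_force: [0.7, 0.2, 0.6]
width: 0.05
grip_force: 0.0
```

Emit:
jog_arm:
  series:
    - [[50, 0, 0, 3, 0], [50, 0, 0, 6, 0], [50, 0, 0, 6, 0], [50, 0, 0, 6, 0]]

```text
clock: 10.15
eef_pos: [0.4709, 0.3608, -0.0282]
tcp_rot: [[0.961, 0.276, -0.0], [0.276, -0.961, -0.0], [-0.0, 0.0, -1.0]]
wrist_force: [0.1, -0.3, -1.3]
width: 0.0497
grip_force: 0.0
```

Emit:
jog_arm:
  series:
    - [[5, 0, 0, 0, 0], [5, 0, 0, 0, 0], [5, 0, 0, 0, 0], [5, 0, 0, 0, 0], [5, 0, 0, 0, 0], [5, 0, 0, 0, 0], [5, 0, 0, 0, 0], [5, 0, 0, 0, 0]]
  newtons: 40

```text
clock: 10.82
eef_pos: [0.4712, 0.361, -0.0278]
tcp_rot: [[0.961, 0.276, 0.0], [0.276, -0.961, 0.0], [0.0, -0.0, -1.0]]
wrist_force: [0.3, 0.9, 2.6]
width: 0.0094
grip_force: 39.5
```

Gripped: width 9.4 mm and 39.5 N. I lift and carry it to above the mark.

Emit:
jog_arm:
  series:
    - [[5, 0, 0, -20, 0], [5, 0, 0, -60, 0], [5, 0, 0, -100, 0], [5, 0, 0, -140, 0], [5, 0, 0, -175, 0], [5, -44, 555, -175, 18.4], [5, -44, 555, -175, 18.4], [5, -44, 555, -175, 18.4], [5, -44, 555, -175, 18.4], [5, -44, 555, -175, 18.4], [5, -44, 555, -175, 18.4], [5, -44, 555, -175, 18.4], [5, -44, 555, -175, 18.4], [5, -44, 555, -175, 18.4], [5, -44, 555, -175, 18.4], [5, -44, 555, -175, 18.4], [5, -44, 555, -175, 18.4], [5, -44, 555, -175, 18.4], [5, -44, 555, -175, 18.4], [5, -44, 555, -175, 18.4]]

```text
clock: 12.48
eef_pos: [0.581, -0.191, 0.1459]
tcp_rot: [[0.999, -0.049, -0.002], [-0.049, -0.999, -0.002], [-0.002, 0.002, -1.0]]
wrist_force: [-1.3, 0.2, -3.1]
width: 0.0098
grip_force: 39.4
```

Emit:
jog_arm:
  series:
    - [[5, 0, 0, 0, 0], [5, 0, 0, 0, 0], [5, 0, 0, 0, 0], [5, 0, 0, 0, 0], [5, 0, 0, 0, 0], [5, 0, 0, 0, 0]]

```text
clock: 12.98
eef_pos: [0.5821, -0.184, 0.1472]
tcp_rot: [[0.999, -0.04, 0.0], [-0.04, -0.999, -0.0], [0.0, 0.0, -1.0]]
wrist_force: [0.5, 0.3, -2.2]
width: 0.0095
grip_force: 39.4
```

```bash
python3 - <<'E'
from h import *
np.set_printoptions(precision=4,suppress=True)
st=manip.read_state();print(st['eef_pos'],st['tcp_rot'],st['width'])
# refine the mark from w1 (pose then) with line fits on the ortho at z=.09
s=manip.snapshot('wrist')
T=np.eye(4);T[:3,:3]=[[.9556,.2947,-.0007],[.2947,-.9556,-.0005],[-.0008,.0003,-1]];T[:3,3]=[.5599,-.1822,.2808]
s['T']=T@np.array(s['hand_eye']);s['frame']=cv2.imread('pics/w1.png')
P=4000;o=worth(s,.5815,-.185,.05,.03,.09,P).astype(float).mean(2)   # rows 400, cols 240
print('rows profile peak in cols 80..160')
ws=[]
for c in range(80,160,10):
    p=o[:,c:c+10].mean(1);m=p>130;r=np.nonzero(m)[0];lo=r[r<200];hi=r[r>=200];ws.append((c+5,lo.mean(),hi.mean(),len(lo),len(hi)))
ws=np.array(ws);print(ws)
mid=ws[:,1:3].mean();print('x mid',.5815+.05-(mid+.5)/P,'line angle',np.degrees(np.arctan(np.polyfit(ws[:,0],ws[:,1:3].mean(1),1)[0])))
for r in (60,180,220,340):
    p=cv2.GaussianBlur(o,(5,5),0)[r-5:r+5].mean(0);g=np.diff(p);print(r,p[::20].round(), 'edges',np.argmin(g[:120]),120+np.argmax(g[120:]))
E
```

```text
[ 0.5821 -0.184   0.1472] [[ 0.9992 -0.0405  0.0002]
 [-0.0405 -0.9992 -0.    ]
 [ 0.0002  0.     -1.    ]] 0.009475167416417999
rows profile peak in cols 80..160
[[ 85.   83.  314.5  29.   30. ]
 [ 95.   83.  315.   29.   29. ]
 [105.   84.  315.5  29.   30. ]
 [115.   84.  315.5  29.   30. ]
 [125.   84.  316.   29.   29. ]
 [135.   85.  316.5  29.   30. ]
 [145.   85.  317.   29.   29. ]
 [155.   85.  317.   29.   29. ]]
x mid 0.5813750000000001 line angle 1.9772832576523132
60 [185. 187. 181. 157.  55.  67.  67.  65.  66. 101. 108. 109.] edges 63 175
180 [186. 188. 189. 113.  61.  66.  65.  64.  63. 109. 108. 109.] edges 59 171
220 [187. 187. 190.  95.  63.  64.  66.  66.  63. 108. 108. 108.] edges 58 170
340 [190. 187. 193.  55.  64.  65.  69.  69.  72. 109. 110. 109.] edges 53 164
```

The refined mark is (0.5814, -0.1852) and the rail yaw is about -2.1°. I lower gently.

Emit:
jog_arm:
  series:
    - [[5, -0.6, 1.2, 30, 0.2], [5, -0.6, 1.2, 55, 0.2], [5, -0.6, 1.2, 70, 0.2], [5, -0.6, 1.2, 76, 0.2], [5, -0.6, 1.2, 80, 0.2], [5, -0.6, 1.2, 80, 0.2], [5, -0.6, 1.2, 80, 0.2], [5, -0.6, 1.2, 80, 0.2], [5, -0.6, 1.2, 80, 0.2]]

```text
clock: 13.78
eef_pos: [0.5821, -0.186, 0.0682]
tcp_rot: [[0.999, -0.045, 0.002], [-0.045, -0.999, -0.001], [0.002, 0.0, -1.0]]
wrist_force: [0.3, 0.3, -1.4]
width: 0.0095
grip_force: 39.5
```

Emit:
jog_arm:
  series:
    - [[5, 0, 0, 1, 0], [5, 0, 0, 2, 0], [5, 0, 0, 3, 0], [5, 0, 0, 3, 0], [5, 0, 0, 3, 0]]

```text
clock: 14.2
eef_pos: [0.5813, -0.1859, 0.0639]
tcp_rot: [[0.999, -0.045, -0.0], [-0.045, -0.999, 0.0], [-0.0, -0.0, -1.0]]
wrist_force: [0.3, -0.6, -1.5]
width: 0.0097
grip_force: 39.5
```

Emit:
jog_arm:
  series:
    - [[5, 0, 0, 0.5, 0], [5, 0, 0, 1, 0], [5, 0, 0, 1, 0], [5, 0, 0, 1, 0]]

```text
clock: 14.53
eef_pos: [0.5813, -0.1859, 0.0629]
tcp_rot: [[0.999, -0.045, -0.0], [-0.045, -0.999, 0.0], [-0.0, -0.0, -1.0]]
wrist_force: [0.5, 0.0, -1.8]
width: 0.0097
grip_force: 39.5
```

Emit:
jog_arm:
  series:
    - [[5, 0, -0.6, 0, -0.4], [5, 0, -0.6, 0, -0.4], [5, 0, -0.6, 0.5, -0.4], [5, 0, -0.6, 1, -0.4], [5, 0, -0.6, 1, -0.4], [5, 0, -0.6, 1, -0.4]]

```text
clock: 15.03
eef_pos: [0.5815, -0.1853, 0.0622]
tcp_rot: [[0.999, -0.038, 0.0], [-0.038, -0.999, -0.0], [0.0, 0.0, -1.0]]
wrist_force: [-0.9, 0.3, 0.9]
width: 0.0094
grip_force: 39.8
```

Emit:
jog_arm:
  series:
    - [[5, 0, 0, 0.5, 0], [5, 0, 0, 0.8, 0], [5, 0, 0, 0.8, 0], [5, 0, 0, 0.8, 0]]

```text
clock: 15.37
eef_pos: [0.5815, -0.1853, 0.0622]
tcp_rot: [[0.999, -0.038, 0.0], [-0.038, -0.999, -0.0], [0.0, 0.0, -1.0]]
wrist_force: [-3.9, 0.5, 7.7]
width: 0.0096
grip_force: 41.1
```

The lug is in contact (7.7 N). I release, rise, and go to above the handle with a quarter turn.

Emit:
jog_arm:
  series:
    - [[12, 0, 0, -0.5, 0], [18, 0, 0, -0.5, 0], [30, 0, 0, -0.5, 0], [30, 0, 0, -0.5, 0], [30, 0, 0, -0.5, 0], [30, 0, 0, -0.5, 0], [30, 0, 0, -10, 0], [30, 0, 0, -25, 0], [30, 0, 0, -45, 0], [30, 0, 0, -75, 0], [50, 0, 0, -100, 0], [50, 0, 0, -130, 0], [50, 0, 0, -130, 0]]

```text
clock: 16.45
eef_pos: [0.5843, -0.1858, 0.1986]
tcp_rot: [[0.999, -0.038, 0.009], [-0.038, -0.999, -0.003], [0.009, 0.002, -1.0]]
wrist_force: [0.6, -0.0, 1.3]
width: 0.0499
grip_force: 0.0
```

Emit:
jog_arm:
  series:
    - [[50, -106, -138, 0, -90], [50, -106, -138, 0, -90], [50, -106, -138, 0, -90], [50, -106, -138, 0, -90], [50, -106, -138, 0, -90], [50, -106, -138, 0, -90], [50, -106, -138, 0, -90], [50, -106, -138, 0, -90], [50, -106, -138, 0, -90], [50, -106, -138, 0, -90], [50, -106, -138, 0, -90], [50, -106, -138, 0, -90], [50, -106, -138, 0, -90], [50, -106, -138, 0, -90], [50, -106, -138, 0, -90], [50, -106, -138, 0, -90], [50, -106, -138, 0, -90], [50, -106, -138, 0, -90]]

```text
clock: 17.95
eef_pos: [0.4807, -0.0433, 0.1913]
tcp_rot: [[0.039, 0.999, 0.0], [0.999, -0.039, 0.0], [0.0, 0.0, -1.0]]
wrist_force: [0.1, -0.3, -0.0]
width: 0.0502
grip_force: 0.0
```

```bash
python3 - <<'E'
from h import *
np.set_printoptions(precision=4,suppress=True)
s,st=wsnap('w6');print(st['clock'],st['eef_pos'],st['tcp_rot'],st['joint_pos'],s['T'][:3,3])
for q in ('hatch_handle','lug','mark'):
    for r in manip.spot_in(q,'wrist')[:3]: print(q,r['score'],np.array(r['xyz']))
# yellow bar at z=.146 level via ortho at .14
o=worth(s,.48,-.045,.05,.08,.14,3000).astype(np.uint8)
h=cv2.cvtColor(o,cv2.COLOR_BGR2HSV);m=((h[...,0]>18)&(h[...,0]<35)&(h[...,1]>130)).astype(np.uint8)
v,u=np.nonzero(m);print(m.sum());(c,sz,a)=cv2.minAreaRect(np.float32(np.c_[u,v]));print('x',.53-c[1]/3000,'y',.035-c[0]/3000,np.array(sz)/3,a)
b=worth(s,.5815,-.185,.05,.06,.09,3000)
t=snap('top');w,hh=480,300
src=np.float32([[0,0],[300,0],[300,300],[0,300]])
dst=np.float32([proj(t,np.array([x,y,.096])) for x,y in [(.6315,-.135),(.6315,-.235),(.5315,-.235),(.5315,-.135)]])
c2=cv2.warpPerspective(t['frame'],cv2.getPerspectiveTransform(dst,src),(300,300),flags=cv2.INTER_CUBIC)
top=np.hstack([b,c2]);top=np.pad(top,((0,0),(0,780-top.shape[1]),(0,0)))
bot=np.pad(np.hstack([o[:,:],cv2.resize(m*255,(300,188))[...,None].repeat(3,2)[:188] if 0 else np.zeros((300,300,3),np.uint8)]),((0,0),(0,780-780),(0,0)))
cv2.imwrite('pics/w6c.png',np.vstack([top[:, :780],bot[:, :780]]))
E
```

```text
17.95 [ 0.4807 -0.0433  0.1913] [[ 0.0392  0.9992  0.    ]
 [ 0.9992 -0.0392  0.    ]
 [ 0.      0.     -1.    ]] [ 0.4425  0.0172 -0.4457  1.8419  0.0077  1.2841 -0.0445] [0.4816 0.029  0.37  ]
hatch_handle 0.75 [ 0.4794 -0.0347  0.1442]
lug 0.26 [ 0.5638 -0.0171  0.089 ]
12315
x 0.4810299886067709 y -0.049146967569986974 [ 52.5102 129.9947] 70.17568969726562
```

View pics/w6c.png

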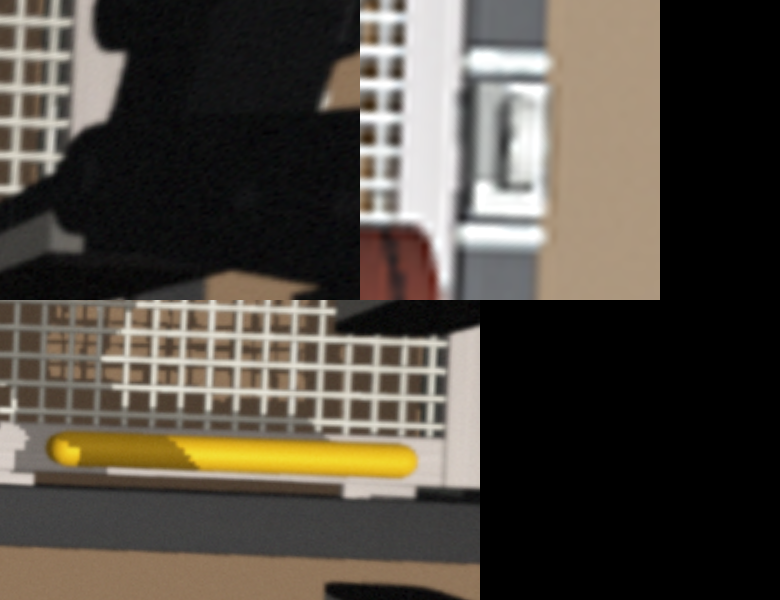

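The top-view crop shows the lug standing midway between the chalk lines: foot rows 80–218, lines at 62 and 235, foot along the rail. The yellow bar's ends are at (48,450) and (418,461), so its middle is about (0.4785, -0.043). Now down onto it.

Emit:
jog_arm:
  series:
    - [[50, 0, -2, 30, 0], [50, 0, -2, 60, 0], [50, 0, -2, 80, 0], [50, 0, -2, 90, 0], [50, 0, -2, 95, 0], [50, 0, -2, 95, 0], [50, 0, -2, 95, 0]]

```text
clock: 18.78
eef_pos: [0.4794, -0.0432, 0.0972]
tcp_rot: [[0.038, 0.999, 0.001], [0.999, -0.038, 0.0], [0.0, 0.001, -1.0]]
wrist_force: [-0.2, -0.9, 0.6]
width: 0.0501
grip_force: 0.0
```

Emit:
jog_arm:
  series:
    - [[50, 0, 0, 5, 0], [50, 0, 0, 10, 0], [50, 0, 0, 15, 0], [50, 0, 0, 18, 0], [50, 0, 0, 18, 0], [50, 0, 0, 18, 0]]

```text
clock: 19.28
eef_pos: [0.4786, -0.0432, 0.0781]
tcp_rot: [[0.038, 0.999, -0.0], [0.999, -0.038, 0.0], [0.0, -0.0, -1.0]]
wrist_force: [0.4, 0.3, -0.0]
width: 0.05
grip_force: 0.0
```

Emit:
jog_arm:
  series:
    - [[5, 0, 0, 0, 0], [5, 0, 0, 0, 0], [5, 0, 0, 0, 0], [5, 0, 0, 0, 0], [5, 0, 0, 0, 0], [5, 0, 0, 0, 0], [5, 0, 0, 0, 0], [5, 0, 0, 0, 0]]
  newtons: 50

```text
clock: 19.95
eef_pos: [0.4807, -0.0434, 0.0787]
tcp_rot: [[0.038, 0.999, 0.004], [0.999, -0.038, 0.0], [0.0, 0.004, -1.0]]
wrist_force: [8.2, -0.4, -5.8]
width: 0.0104
grip_force: 48.7
```

The bar is gripped, but it sits about 2.5 mm further +x and the width reads only 10.4 mm. I regrip centred and slightly lower for a secure hold.

Emit:
jog_arm:
  series:
    - [[40, 0, 0, 0, 0], [40, 0, 0, 0, 0], [40, 0, 0, 0, 0], [40, 0, 0, 0, 0], [40, 0, 3, 3, 0], [40, 0, 3, 6, 0], [40, 0, 3, 6, 0], [40, 0, 3, 6, 0]]

```text
clock: 20.62
eef_pos: [0.4814, -0.0433, 0.0718]
tcp_rot: [[0.038, 0.999, -0.001], [0.999, -0.038, 0.0], [0.0, -0.001, -1.0]]
wrist_force: [1.0, -0.9, -0.1]
width: 0.0402
grip_force: 0.0
```

Emit:
jog_arm:
  series:
    - [[5, 0, 0, 0, 0], [5, 0, 0, 0, 0], [5, 0, 0, 0, 0], [5, 0, 0, 0, 0], [5, 0, 0, 0, 0], [5, 0, 0, 0, 0], [5, 0, 0, 0, 0], [5, 0, 0, 0, 0]]
  newtons: 50

```text
clock: 21.28
eef_pos: [0.4804, -0.0434, 0.0722]
tcp_rot: [[0.038, 0.999, -0.003], [0.999, -0.038, -0.0], [-0.0, -0.003, -1.0]]
wrist_force: [-6.9, 1.3, 6.0]
width: 0.0106
grip_force: 48.7
```

The width is the same, so that is pad compliance, and the bar is held centred at x ≈ 0.480. I swing along the 50° arc about the hinge.

Emit:
jog_arm:
  series:
    - [[5, 0, 1, -9.3, 0], [5, 0, 3.6, -18.5, 0], [5, 0, 6.7, -27.6, 0], [5, 0, 10, -36.5, 0], [5, 0, 13.9, -45.3, 0], [5, 0, 18, -53.8, 0], [5, 0, 22.6, -62.2, 0], [5, 0, 27.4, -70.4, 0], [5, 0, 32.7, -78.4, 0], [5, 0, 38.3, -86.1, 0], [5, 0, 44.3, -93.6, 0], [5, 0, 50.5, -100.8, 0], [5, 0, 57.1, -107.8, 0], [5, 0, 63.9, -114.4, 0], [5, 0, 71, -120.8, 0], [5, 0, 78.4, -126.8, 0], [5, 0, 86.1, -132.5, 0], [5, 0, 94, -137.9, 0], [5, 0, 102, -142.9, 0], [5, 0, 110.5, -147.5, 0]]

```text
clock: 22.95
eef_pos: [0.592, -0.0476, 0.2227]
tcp_rot: [[0.038, 0.999, 0.0], [0.999, -0.038, -0.001], [-0.001, 0.0, -1.0]]
wrist_force: [-11.3, 0.7, 12.4]
width: 0.0105
grip_force: 51.5
```

Emit:
jog_arm:
  series:
    - [[5, 0, 0, 0, 0], [5, 0, 0, 0, 0], [5, 0, 0, 0, 0], [5, 0, 0, 0, 0], [5, 0, 0, 0, 0], [5, 0, 0, 0, 0]]

```text
clock: 23.45
eef_pos: [0.5921, -0.0476, 0.2227]
tcp_rot: [[0.038, 0.999, 0.001], [0.999, -0.038, -0.001], [-0.001, 0.001, -1.0]]
wrist_force: [-11.7, 0.2, 13.4]
width: 0.0106
grip_force: 51.7
```

```bash
python3 - <<'E'
from h import *
np.set_printoptions(precision=4,suppress=True)
st=manip.read_state();print(st['clock'],st['eef_pos'],st['wrist_force'],st['width'],st['grip_force'])
e=st['eef_pos'];gx,gz=e[0],e[2]+.068
hx,hz=.480+.214,.094
print('angle',np.degrees(np.arctan2(gz-hz,hx-gx)-np.arctan2(46,214)),'r',np.hypot(gz-hz,hx-gx))
for cam in('top','scene','wrist'):
    s=wsnap()[0] if cam=='wrist' else snap(cam,'end_'+cam)
    for q in('hatch_handle','lug','mark'):
        for r in manip.spot_in(q,cam)[:3]: print(cam,q,round(r['score'],2),np.array(r['xyz']))
    # yellow pixels near the expected bar
    f=cv2.cvtColor(s['frame'],cv2.COLOR_BGR2HSV)
    if cam!='wrist':
        P=proj(s,np.array([gx,e[1],gz]));m=((f[...,0]>18)&(f[...,0]<35)&(f[...,1]>150)&(f[...,2]>90))
        v,u=np.nonzero(m);k=np.hypot(u-P[0],v-P[1])<45
        a,b=[proj(s,np.array([gx-.0022*k2/.055*1,e[1]+k2,gz])) for k2 in(-.055,.055)]
        print(cam,'expected',P,a,b,'yellow',k.sum(),u[k].min(),u[k].max(),v[k].min(),v[k].max(),u[k].mean(),v[k].mean())
E
```

```text
23.45 [ 0.5921 -0.0476  0.2227] [-11.6672   0.2044  13.3964] 0.010607097261708887 51.67158544063568
angle 50.47262445390177 r 0.22155129806960203
top hatch_handle 0.45 [0.5798 0.0086 0.281 ]
top hatch_handle 0.39 [ 0.5799 -0.5327  0.013 ]
top lug 0.66 [0.378  0.3554 0.0068]
top lug 0.55 [0.4722 0.26   0.005 ]
top expected [338.1021 217.4197] [361.236  215.8979] [314.9617 218.9419] yellow 98 313 320 216 235 315.2755102040816 224.12244897959184
scene hatch_handle 0.62 [ 0.5941 -0.0024  0.2915]
scene hatch_handle 0.39 [ 0.581  -0.5226  0.0105]
scene lug 0.75 [0.4773 0.2663 0.0172]
scene lug 0.57 [0.3858 0.3605 0.0064]
scene lug 0.44 [ 0.5838 -0.1824  0.1062]
scene expected [292.2443 176.6775] [276.1347 166.1436] [309.3018 187.8313] yellow 180 277 322 164 193 300.1666666666667 181.60555555555555
wrist hatch_handle 0.64 [ 0.5878 -0.01    0.2922]
```

Emit:
jog_arm:
  series:
    - [[5, 0, -0.5, -2.5, 0], [5, 0, -0.5, -2.5, 0], [5, 0, -0.5, -2.5, 0], [5, 0, -0.5, -2.5, 0], [5, 0, -0.5, -2.5, 0], [5, 0, -0.5, -2.5, 0]]

```text
clock: 24.55
eef_pos: [0.5915, -0.0475, 0.2226]
tcp_rot: [[0.038, 0.999, -0.0], [0.999, -0.038, -0.0], [-0.0, -0.0, -1.0]]
wrist_force: [-5.8, -0.7, 1.4]
width: 0.0106
grip_force: 50.6
```

```bash
python3 - <<'E'
from h import *
from scipy.optimize import minimize_scalar
np.set_printoptions(precision=4,suppress=True)
st=manip.read_state();print(st['eef_pos'],st['wrist_force'])
# angle from yellow pixels: model of bar + legs rotated about hinge
a=np.radians(-2.2);ex=np.array([np.cos(a),np.sin(a),0]);ey=np.array([-np.sin(a),np.cos(a),0])
H0=np.array([.480,-.043,.094])+.214*ex
for cam in('top','scene'):
    s=snap(cam);f=cv2.cvtColor(s['frame'],cv2.COLOR_BGR2HSV)
    m=((f[...,0]>18)&(f[...,0]<35)&(f[...,1]>150)&(f[...,2]>90))
    bar=lambda th,y:H0+ex*(-.214*np.cos(th)+.046*np.sin(th))+np.array([0,0,.046*np.cos(th)+.214*np.sin(th)])+ey*y
    for d in (44,47,50,53,56):
        im=np.zeros(m.shape,np.uint8);th=np.radians(d)
        p,q=[proj(s,bar(th,y)) for y in(-.055,.055)]
        cv2.line(im,tuple(np.int32(np.round(p*16))),tuple(np.int32(np.round(q*16))),1,6,cv2.LINE_8,4)
        print(cam,d,p.round(1),q.round(1),'on bar',int((m&(im>0)).sum()))
    c=((bar(np.radians(50),0)));P=proj(s,c);v,u=np.nonzero(m);k=np.hypot(u-P[0],v-P[1])<40
    print(cv2.minAreaRect(np.float32(np.c_[u[k],v[k]])), sorted(zip(u[k],v[k]))[:2],sorted(zip(u[k],v[k]))[-2:])
E
```

```text
[ 0.5915 -0.0475  0.2226] [-5.7901 -0.7064  1.4451]
top 44 [360.4 226.6] [314.6 226.1] on bar 24
top 47 [360.7 222.4] [314.7 221.8] on bar 33
top 50 [361. 218.] [314.8 217.5] on bar 38
top 53 [361.3 213.5] [314.9 212.9] on bar 6
top 56 [361.5 208.9] [314.9 208.3] on bar 0
((317.0, 225.5), (8.0, 19.0), 0.0) [(np.int64(313), np.int64(217)), (np.int64(313), np.int64(218))] [(np.int64(320), np.int64(220)), (np.int64(321), np.int64(219))]
scene 44 [285.3 167.1] [315.3 190.1] on bar 90
scene 47 [281.7 166.7] [311.8 189.9] on bar 125
scene 50 [278.  166.5] [308.1 189.8] on bar 133
scene 53 [274.1 166.5] [304.2 190.1] on bar 61
scene 56 [270.1 166.7] [300.3 190.5] on bar 6
((298.5099182128906, 180.26266479492188), (53.817596435546875, 7.903568267822266), 33.36636734008789) [(np.int64(277), np.int64(164)), (np.int64(277), np.int64(165))] [(np.int64(322), np.int64(193)), (np.int64(323), np.int64(192))]
```

Forces are low, and both cameras' yellow pixels best fit the bar at about 50°. I hand in.

```bash
python3 -c "
from bench import manip
print(manip.close_job())"
```

```text
the job is handed in; nothing more can be done
None
```

The stay lug stands released on the bare rail, midway between the chalk lines and along the rail, and the gripper is holding the hatch open at about 50° by its handle; one thing to know is that the fingertips sit about 43 mm short of the reported TCP, which I allowed for after a first empty grasp.

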